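Tighten the shelf's locking wing screw with fingertip strokes

TASK

The wing screw that locks the folding shelf has worked loose. Push its wings round clockwise, seen from above, with your fingertips, stroke after stroke and without forcing it, until it stops fully home, then move clear. Do not lift or disturb the shaving case, tumbler, brush and nail clipper on the shelf.

Things in the scene. Friction and masses are not known exactly. Their poses are not given: they have to be found in the camera images.
- screw (a joint): Turn of the steel wing screw about its vertical axis, rad; grows clockwise seen from above. Starts loose, between 0.6 and 3.2; 6.283 is fully home, a hard stop. At 0 and at 6.283 the two wings lie along the y axis of lock. Light friction (about 0.035 N m, 1 to 2 N at a wing); stays where it is left; does not rise or sink as it turns.
- screw_top (a point): Centre of the hub's top, on the turning axis, 38 mm above the shelf's top surface. Hub 18 mm across; two opposite upright ear-shaped wings, 6 mm thick, 72 mm from tip to tip. Each wing's outer part is a round disc of 12 mm radius centred 24 mm from the axis, its upper edge 42 mm and lower edge 18 mm above the shelf's top surface.
- lock: Dark steel plate under the screw, fixed, 50 x 60 x 12 mm. Origin: centre of its underside, on the shelf's top and the screw's axis; axes parallel to the shelf's. The guard rail (10 mm round bar along y) runs 31 mm from the screw's axis on the +x side, underside 51 and top 61 mm above the shelf's top: the wings pass under it, fingers cannot get in there. Other sides are open.
- shelf: Fixed folding aluminium shelf, 240 x 660 mm (x, y). Origin on the counter below its centre; its top surface is 100 mm above the origin. x points to its rear edge, away from the robot, where the guard rail runs along y 101 mm from the centre.
- case: Loose grey plastic shaving case with a lid, 174 x 94 x 49 mm, standing on the shelf to one side of the screw (centre 150 mm or more from it); leave alone. Origin at the centre of its underside.
- tumbler: Loose glass tumbler, 68 mm across the rim, 85 mm high, standing on the shelf on the other side of the screw; leave alone. Origin at the centre of its underside.
- brush: Loose wooden-handled shaving brush standing upright near the shelf's +y end, 36 mm across, 100 mm high; leave alone. Origin at the centre of its underside.
- clipper: Loose chrome nail clipper, 12 x 60 mm and 17 mm high (x, y, z), lying near the shelf's front edge; leave alone. Origin at the centre of its underside.

How it is judged:
By the outcome, as a careful person would: the job done as asked, in the order asked, and still so for the second after the job is handed in, with the robot touching nothing.
It also fails if it takes over 48 s, if anything falls off the work surface, if the arm or the gripper's body presses on something with over 40 N, if the wrist force passes 120 N, or if a joint passes its speed limit or range.

ROBOT

A 6-joint arm with a two-finger parallel gripper is mounted at the origin on the work surface. World frame = base frame: x ahead of the robot, y to its left, z up, the work surface at z = 0. Lengths are in m, angles in rad, forces in N, time in s.
With the tool pointing down it reaches from about 0.3 to 0.875 m from the base axis. Payload 6.4 kg.
Tool frame: the origin (TCP) lies on the centre line of the jaws, within the pads' length; the fingertips stand 11 mm ahead of it and the grasp point (between the pads) lies 8 mm behind it; x points along the fingers, y is the direction in which the jaws open and shut, and the axes are right-handed (so a half turn about x gives the same grasp; the last joint's range is limited). The gripper opens to 85 mm and grips with 20 to 120 N. Pads are 22 mm wide; open, the fingers measure 114 mm over their backs; the gripper's body (76 mm by 85 mm) begins 54 mm behind the grasp point. The pads swing forward as they close: fully open they stand 13 mm farther back than shut.
Start: joints at [-1.417, 0.181, 1.607, -0, 1.354, -0.206], TCP at [0.202, -0.538, 0.242] pointing down, gripper open.
Joint ranges: [-2.99, 2.99], [-0.89, 2.07], [0.3, 2.58], [-1.14, 4.28], [0, 2.63], [-3.12, 3.12]. Speed limits (rad/s): [2.57, 2.57, 3.01, 3.14, 3.14, 3.14].

INTERFACE

Orientations are given as a unit quaternion [w, x, y, z].
In Python, from plant import * gives the robot as it stands. The module is installed in compiled form; this text tells all that it offers.
- The arm moves only by the tool jog_arm, never from a script. Its argument "series" is a list of rows, each a list of 3 entries, a list of its own where there are three numbers: the closure, from 0 (fully open) to 1 (shut), then the shift along the tool's x, y, z normalised to -1 to 1, where 1 is 0.3 m, then the turn about the tool's x normalised to -1 to 1, where 1 is 45 degrees. In form: [[fingers, [tx, ty, tz], turn], ...]. A call has 1 to 20 rows; each row is the pose to reach, as a shift and turn from the pose commanded when the call began, along the tool's axes at that moment; what a row does not reach only later rows make up. A row lasts 1/12 s, in which the tool goes at most 41.7 mm and 7.16 degrees, less where a joint would pass 70% of its speed; a pose out of reach is approached as far as the arm can. A call with a number of a shift or a turn outside -1 to 1 is refused whole. A call with a gripper value outside its range is refused whole. The fingers move at their own pace and stop on an object; "grip_force" is the grip in N (left out, the last holds). Time passes only in rows, so rows that repeat a pose let the fingers close. It gives the time, the measured TCP pose, the force and the opening at its end, in the units of the state.
- state(): the state, without advancing time (a new reading comes with each control period).
- capture(name): name is "side" or "top" or "wrist"; returns a dict with "color" (480x640x3 uint8, blue, green, red), "z_map" (480x640 float32, m along the optical axis (not along the pixel's ray), 0 where there is no reading), "mtx" (3x3 intrinsics, pixels), "R" (3x3) and "t" (3): a world point X has camera coordinates R X + t; the wrist camera has in their place "hand_eye" (4x4, takes a point from camera to tool coordinates, whose origin is the TCP and whose axes are the tool frame's). Camera axes: x right, y down, z forward; pixel columns grow to the right and rows downward; lengths in m; the calibration is good to about 2 mm. A picture is of the moment at which its call begins: read the wrist's pose just before it.
- sign_off(): hands the job in, once; it reports no verdict.
Trained networks look in a picture, given as the dict that the camera call returned (one of the last four; its "shot" number tells which), for a name from the list of things; names that differ only in an ending like _2 or _b are one class to them, and where a whole thing is asked for, a point or a joint stands for the part that bears it (a point fixed in the world has none). Each returns a list of dicts, best first, with "score" (0 to 1); they miss things now and then, are a little off and sometimes report something else, mostly with a low value. They report only what shows in the picture. A call takes as long as a camera call.
- spot_in(picture, target): "centre" ([row, column] in pixels, amid what is visible of it).
- place_of(picture, target): "centre" ([row, column] in pixels: a listed point, or the origin of a listed thing).
The state is a dict: "t": time; "qpos": joint angles; "qd": joint speeds; "tau": joint torques, N m; "position": TCP position; "tcp_rot": TCP orientation; "wrist_force": force on the tool from outside, world axes, zero at the start; "torque": the same for the moment, N m; "width": opening from 0.0 (shut) to 1.0 (fully open).
Only numpy, scipy, OpenCV 4.12 (cv2) and the standard library are available. Lean on these libraries where they do the work, as an engineer would, in place of code of your own. Each camera call takes 0.05 s, during which the arm holds its last target.

## Working session

There is one attempt and no reset: what is moved stays moved. The work goes in short steps, Python scripts to look and compute and a tool call to move; the robot and the scene stay as the last step left them, time stands still between calls to the robot, and variables do not carry over. Pictures are saved under pics/ and viewed, and the job is handed in when it is done.

Besides the shell and the picture viewer there is one more tool, called after "Request:" by a JSON object that holds its "name" and its "arguments". jog_arm: Moves the arm, as the interface text tells. Its arguments: {"type":"object","properties":{"series":{"type":"array"},"grip_force":{"type":"number"}},"required":["series"]}

```bash
mkdir -p pics
cat > h.py <<'E'
from plant import *
import numpy as np, cv2
from scipy.spatial.transform import Rotation as Ro
def world(p,rc,z=None,st=None):
    r,c=int(round(rc[0])),int(round(rc[1]))
    d=p["z_map"][r,c] if z is None else z
    K=p["mtx"]; pc=np.array([(rc[1]-K[0,2])/K[0,0]*d,(rc[0]-K[1,2])/K[1,1]*d,d])
    if "R" in p: return p["R"].T@(pc-p["t"])
    q=st["tcp_rot"]; R=Ro.from_quat([q[1],q[2],q[3],q[0]]).as_matrix()
    return R@(p["hand_eye"][:3,:3]@pc+p["hand_eye"][:3,3])+st["position"]
def ray_z(p,rc,z):
    K=p["mtx"]; d=p["R"].T@np.array([(rc[1]-K[0,2])/K[0,0],(rc[0]-K[1,2])/K[1,1],1]); o=-p["R"].T@p["t"]
    return o+d*(z-o[2])/d[2]
E
python3 - <<'E'
from h import *
s=state(); print(s)
for n in ("top","side"):
    p=capture(n); cv2.imwrite(f"pics/{n}0.png",p["color"])
    for k in ("screw","screw_top","lock","shelf","case","tumbler","brush","clipper"):
        f=place_of if k!="screw" else spot_in
        for d in f(p,k)[:2]:
            print(n,k,np.round(d["centre"],1),round(d["score"],2),np.round(world(p,d["centre"]),3))
E
```

```text
{'t': 0.0, 'qpos': array([-1.41729631e+00,  1.81579966e-01,  1.60803283e+00,  2.10140144e-05,
        1.35377796e+00, -2.06287969e-01]), 'qd': array([ 0.00022874,  0.0005419 , -0.00087374,  0.00079489, -0.00068877,
        0.00037072]), 'tau': array([-1.99325106e-03, -4.44871330e+01, -3.51339662e+01, -3.05153280e-04,
        8.98982427e-03,  6.51000491e-06]), 'position': array([ 0.20238802, -0.5376268 ,  0.24135025]), 'tcp_rot': array([ 0.12588233,  0.69572   ,  0.12715296, -0.69567194]), 'wrist_force': array([ 0.41300082,  0.27246766, -0.6640218 ]), 'torque': array([ 0.04519668, -0.05090394, -0.02197573]), 'width': 0.9993244631273019}
top screw [185. 415.] 0.81 [ 0.596 -0.063  0.135]
top screw_top [185.4 411. ] 0.75 [ 0.595 -0.056  0.137]
top lock [186.4 410.6] 0.56 [ 0.593 -0.055  0.139]
top shelf [238.6 413.1] 0.75 [ 0.514 -0.065  0.1  ]
top case [257.2 543. ] 0.6 [ 0.479 -0.255  0.148]
top tumbler [217.7 301.9] 0.91 [0.55  0.119 0.103]
top brush [208.9 244.7] 0.63 [0.558 0.205 0.152]
top clipper [281.7 357.3] 0.75 [0.444 0.03  0.115]
side screw [194.4 330.7] 0.8 [ 0.599 -0.058  0.138]
side screw_top [191.1 332.3] 0.5 [ 0.744 -0.319 -0.   ]
side lock [209.2 333.6] 0.71 [ 0.583 -0.045  0.113]
side shelf [254.8 361.8] 0.8 [0.461 0.066 0.103]
side case [184.9 420.4] 0.76 [ 0.463 -0.23   0.123]
side tumbler [251.6 303.2] 0.88 [0.541 0.139 0.124]
side brush [279.2 268.2] 0.64 [0.555 0.225 0.113]
side brush [192.6 333.1] 0.21 [ 0.596 -0.064  0.14 ]
side clipper [252.  376.4] 0.45 [0.439 0.051 0.108]
```

View pics/top0.png

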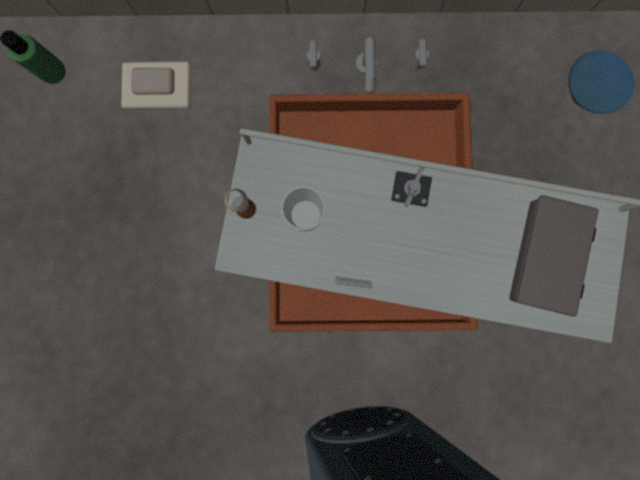

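View pics/side0.png

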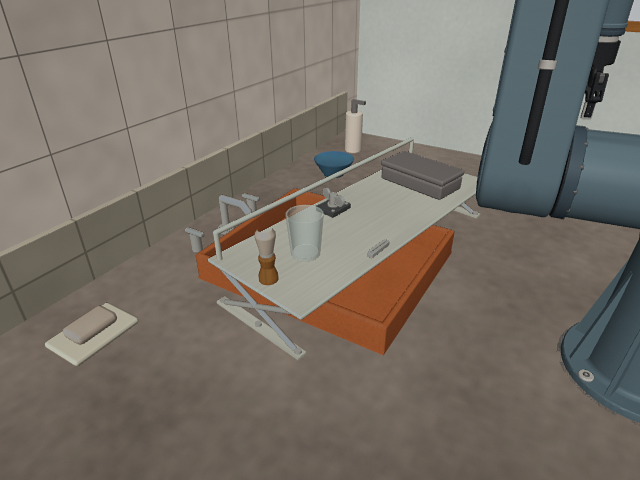

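Run:
```python
from h import *
p=capture("top")
c=p["color"][130:240,340:480]; cv2.imwrite("pics/topcrop.png",cv2.resize(c,None,fx=5,fy=5,interpolation=cv2.INTER_CUBIC))
# world points map
zm=p["z_map"]; K=p["mtx"]; v,u=np.mgrid[0:480,0:640]
pc=np.stack([(u-K[0,2])/K[0,0]*zm,(v-K[1,2])/K[1,1]*zm,zm],-1)
W=(pc-p["t"])@p["R"]
m=(zm>0)&(abs(W[...,0]-.593)<.05)&(abs(W[...,1]+.058)<.05)
np.set_printoptions(linewidth=250)
sub=W[165:205,385:435]
print("wx wy at corner",W[165,385],W[204,434])
print(((sub[::1,::1,2])*1000).astype(int)[::1])
# shelf orientation: points at z~.1 
s=(abs(W[...,2]-.1)<.006)&(zm>0)&(W[...,0]>.3)&(W[...,0]<.75)
r=cv2.minAreaRect(W[s][:,:2].astype(np.float32)); print(r)
```

```text
wx wy at corner [ 0.63790907 -0.0209101   0.09866285] [0.45150711 0.08161833 0.87064155]
[[ 98 101  98 ... 158 158 159]
 [ 97  98  99 ... 159 159 161]
 [ 98  97  97 ... 158 159 158]
 ...
 [ 99  98  97 ...  98 100  99]
 [ 99 101  97 ...  97  99  96]
 [ 99  96  99 ...  99  96 870]]
((0.5174041986465454, -0.08153191208839417), (0.6612961292266846, 0.23175877332687378), 79.02778625488281)
```

View pics/topcrop.png

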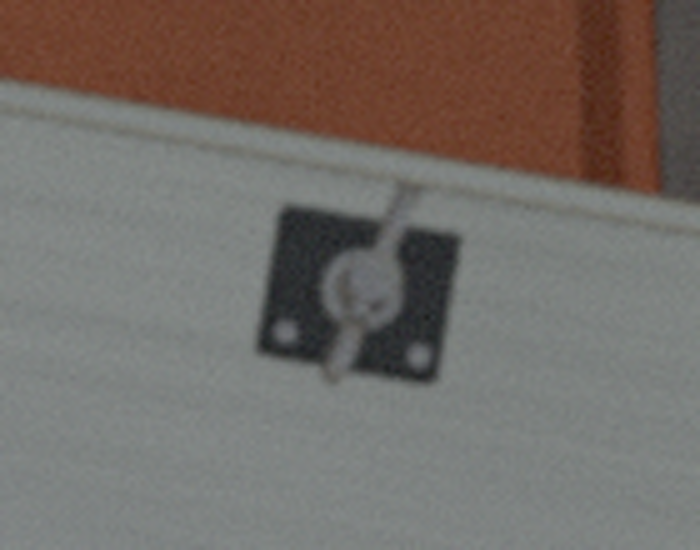

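Run:
```python
from h import *
p=capture("top")
zm=p["z_map"]; K=p["mtx"]; v,u=np.mgrid[0:480,0:640]
pc=np.stack([(u-K[0,2])/K[0,0]*zm,(v-K[1,2])/K[1,1]*zm,zm],-1)
W=(pc-p["t"])@p["R"]
def pts(m): return W[m]
near=(np.hypot(W[...,0]-.593,W[...,1]+.058)<.045)
m=near&(W[...,2]>.120)&(W[...,2]<.149)
P=W[m]; print(len(P)); print(np.round(P[:: max(1,len(P)//60)],3))
c=P[:,:2].mean(0); ev=np.linalg.svd(P[:,:2]-c)[2][0]; print(c,np.degrees(np.arctan2(ev[1],ev[0])))
# rail direction
m=(W[...,2]>.150)&(W[...,2]<.17)&(abs(W[...,1]+.08)<.25)&(W[...,0]>.55)&(W[...,0]<.72)
R=W[m]; f=np.polyfit(R[:,1],R[:,0],1)
r=R[:,0]-np.polyval(f,R[:,1]); R=R[abs(r)<.008]; f=np.polyfit(R[:,1],R[:,0],1)
print("rail x=",f, np.degrees(np.arctan(f[0])),R[:,2].mean(),len(R))
s=(abs(W[...,2]-.1)<.006)&(zm>0)&(W[...,0]>.3)&(W[...,0]<.75)
print(W[s][:,2].mean())
# dark lock plate
g=p["color"].max(-1); 
n,l,st,ce=cv2.connectedComponentsWithStats((g[150:230,370:450]<75).astype(np.uint8)); print(st,ce)
for k in ("screw_top","lock"):
    d=place_of(p,k)[0]; print(k,d, ray_z(p,d["centre"],.138 if k!="lock" else .1))
```

```text
268
[[ 0.625 -0.072  0.136]
 [ 0.625 -0.078  0.137]
 [ 0.623 -0.074  0.139]
 [ 0.621 -0.073  0.139]
 [ 0.62  -0.069  0.139]
 [ 0.619 -0.075  0.14 ]
 [ 0.617 -0.071  0.143]
 [ 0.616 -0.069  0.139]
 [ 0.616 -0.067  0.132]
 [ 0.614 -0.072  0.141]
 [ 0.613 -0.069  0.138]
 [ 0.613 -0.067  0.134]
 [ 0.611 -0.066  0.132]
 [ 0.61  -0.071  0.137]
 [ 0.609 -0.068  0.136]
 [ 0.607 -0.066  0.135]
 [ 0.606 -0.065  0.135]
 [ 0.604 -0.06   0.135]
 [ 0.604 -0.066  0.136]
 [ 0.602 -0.06   0.138]
 [ 0.602 -0.066  0.139]
 [ 0.6   -0.058  0.139]
 [ 0.6   -0.064  0.139]
 [ 0.6   -0.054  0.132]
 [ 0.599 -0.059  0.139]
 [ 0.599 -0.066  0.137]
 [ 0.598 -0.054  0.134]
 [ 0.598 -0.06   0.137]
 [ 0.598 -0.066  0.135]
 [ 0.598 -0.054  0.126]
 [ 0.596 -0.058  0.137]
 [ 0.596 -0.064  0.138]
 [ 0.596 -0.071  0.135]
 [ 0.594 -0.056  0.138]
 [ 0.594 -0.063  0.137]
 [ 0.594 -0.069  0.137]
 [ 0.593 -0.056  0.136]
 [ 0.593 -0.063  0.136]
 [ 0.593 -0.069  0.137]
 [ 0.591 -0.056  0.137]
 [ 0.591 -0.063  0.137]
 [ 0.591 -0.069  0.136]
 [ 0.59  -0.057  0.134]
 [ 0.589 -0.062  0.137]
 [ 0.591 -0.055  0.123]
 [ 0.588 -0.06  
[... 317 characters left out ...]
 ]
 [ 0.572 -0.049  0.139]
 [ 0.573 -0.049  0.124]
 [ 0.57  -0.052  0.139]
 [ 0.569 -0.049  0.139]
 [ 0.567 -0.048  0.137]
 [ 0.567 -0.046  0.126]
 [ 0.566 -0.051  0.137]
 [ 0.564 -0.049  0.136]]
[ 0.59446282 -0.06066385] 156.38321903984664
rail x= [0.18212855 0.63676448] 10.322059332801846 0.158672742891654 1204
0.09907560738660903
[[   0    0   80   80 5673]
 [  22   22   24   31  395]
 [  40   26   22   30  332]] [[39.33104178 39.67036841]
 [31.16202532 35.52151899]
 [52.30722892 41.32228916]]
screw_top {'centre': [183.3, 412.4], 'score': 0.53} [ 0.59849766 -0.05842617  0.138     ]Traceback (most recent call last):
  File "<stdin>", line 22, in <module>
IndexError: list index out of range
```

```bash
cat >> h.py <<'E'
np.set_printoptions(suppress=True,linewidth=180)
C0=np.array([.5942,-.0610]); YAW=np.radians(-10.32)
SX=np.array([np.cos(YAW),np.sin(YAW)]); SY=np.array([-SX[1],SX[0]])
def Rm(q): return Ro.from_quat([q[1],q[2],q[3],q[0]]).as_matrix()
def shelf2w(a): return C0+a[0]*SX+a[1]*SY
def w2shelf(w): d=np.asarray(w)[:2]-C0; return np.array([d@SX,d@SY])
E
python3 - <<'E'
from h import *
s=state(); R=Rm(s["tcp_rot"]); print(R)
p=capture("wrist"); print(p["hand_eye"],p["mtx"])
d=np.array([.55,-.13,.29])-np.array([.202,-.538,.242]); print(R.T@d/.3)
print(np.degrees(np.arctan2(R[1,1],R[0,1])),"yaw of tool y")
E
```

```text
[[ 0.00000558  0.35208532 -0.93596791]
 [ 0.00000516 -0.93596791 -0.35208532]
 [-1.         -0.00000287 -0.00000704]]
[[ 0.00084856 -0.28996928  0.95703558 -0.13084289]
 [ 0.99999964  0.00024838 -0.0008114   0.00048562]
 [-0.00000243  0.95703592  0.28996938 -0.07326006]
 [ 0.          0.          0.          1.        ]] [[372.93810381   0.         324.3661273 ]
 [  0.         372.93810381 236.75570908]
 [  0.           0.           1.        ]]
[-0.1599865  -0.86449784 -1.56455994]
-69.38508418809585 yaw of tool y
```

Request:
{"name": "jog_arm", "arguments": {"series": [[1, [-0.05, -0.525, -0.833], 0], [1, [-0.05, -0.525, -0.833], 0], [1, [-0.05, -0.525, -0.833], 0], [1, [-0.05, -0.525, -0.833], 0], [1, [-0.05, -0.525, -0.833], 0], [1, [-0.05, -0.525, -0.833], 0], [1, [-0.05, -0.525, -0.833], 0], [1, [-0.05, -0.525, -0.833], 0]], "grip_force": 30}}

```text
t: 1.82
position: [0.384, -0.2978, 0.2579]
tcp_rot: [0.128, 0.696, 0.129, -0.695]
wrist_force: [0.1, 1.0, -0.3]
width: -0.004
```

Request:
{"name": "jog_arm", "arguments": {"series": [[1, [-0.05, -0.525, -0.833], -1], [1, [-0.05, -0.525, -0.833], -1], [1, [-0.05, -0.525, -0.833], -1], [1, [-0.05, -0.525, -0.833], -1], [1, [-0.05, -0.525, -0.833], -1], [1, [-0.05, -0.525, -0.833], -1], [1, [-0.05, -0.525, -0.833], -1], [1, [-0.05, -0.525, -0.833], -1], [1, [-0.05, -0.525, -0.833], -1], [1, [-0.05, -0.525, -0.833], -1]]}}

```text
t: 2.65
position: [0.5591, -0.0676, 0.2719]
tcp_rot: [-0.383, -0.594, -0.383, 0.595]
wrist_force: [0.3, 0.2, -0.6]
width: -0.003
```

Run:
```python
from h import *
s=state(); R=Rm(s["tcp_rot"]); print(s["t"],s["position"],s["qpos"],s["width"],s["wrist_force"],np.degrees(np.arctan2(R[1,1],R[0,1])))
p=capture("wrist"); cv2.imwrite("pics/wr1.png",p["color"])
for k in ("screw_top","lock"):
    for d in place_of(p,k)[:2]: print(k,d,world(p,d["centre"],st=s))
zm=p["z_map"]; K=p["mtx"]; v,u=np.mgrid[0:480,0:640]
pc=np.stack([(u-K[0,2])/K[0,0]*zm,(v-K[1,2])/K[1,1]*zm,zm],-1)
T=pc@p["hand_eye"][:3,:3].T+p["hand_eye"][:3,3]
W=T@R.T+s["position"]; np.save("W1.npy",W)
f=(zm>0)&(T[...,0]<.06)&(T[...,0]>-.1)&(abs(T[...,1])<.08)&(abs(T[...,2])<.05)
print("finger tool pts x range",np.percentile(T[f],[0.5,50,99.5],axis=0))
for x in np.arange(-.06,.04,.01):
    g=f&(T[...,0]>=x)&(T[...,0]<x+.01)
    if g.sum()>5: print(round(x,2),g.sum(),T[g].min(0),T[g].max(0))
m=(np.hypot(W[...,0]-C0[0],W[...,1]-C0[1])<.042)&(W[...,2]>.120)&(W[...,2]<.149)&(zm>0)
P=W[m][:,:2]; c=P.mean(0); ev=np.linalg.svd(P-c)[2][0]; print(len(P),c,np.degrees(np.arctan2(ev[1],ev[0])), W[m][:,2].max())
```

```text
2.65 [ 0.55910804 -0.06760185  0.27190043] [-0.33066906  0.13106498  1.60310013 -0.00069324  1.40822196  0.09445797] -0.0033010310718755843 [ 0.29125091  0.22990674 -0.58345814] -24.351555712479428
screw_top {'centre': [201.2, 365.7], 'score': 0.9} [ 0.59407889 -0.06199767  0.13688989]
lock {'centre': [192.2, 363.4], 'score': 0.6} [ 0.5950729  -0.05509422  0.13763035]
finger tool pts x range [[-0.08474493 -0.05846073 -0.01940359]
 [-0.06341563 -0.00029382 -0.01100461]
 [ 0.00206259  0.05695142  0.00891337]]
-0.06 9571 [-0.0599997  -0.04991689 -0.01747467] [-0.05000056  0.050442    0.00975967]
-0.05 9559 [-0.04999405 -0.04255303 -0.01367959] [-0.04000144  0.04265142  0.00981744]
-0.04 3998 [-0.03999904 -0.03454504 -0.01360916] [-0.03000178  0.03496944  0.01327104]
-0.03 1263 [-0.02999689 -0.01807395 -0.01249867] [-0.02001742  0.01871312  0.0120128 ]
-0.02 1035 [-0.01999425 -0.01387183 -0.0112051 ] [-0.01000601  0.01352265 -0.0054599 ]
-0.01 895 [-0.00999875 -0.01379246 -0.01110548] [-0.00000171  0.01347195 -0.00531877]
0.0 472 [ 0.00002122 -0.01362392 -0.01108177] [ 0.00923631  0.01256495 -0.00540627]
1344 [ 0.59483959 -0.06014828] 156.4439540110146 0.14223155032465204
```

View pics/wr1.png

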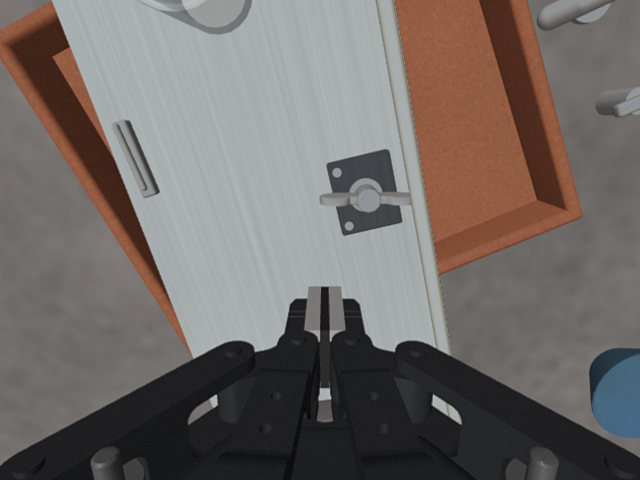

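Request:
{"name": "jog_arm", "arguments": {"series": [[1, [0.13, 0, 0], 0], [1, [0.26, 0, 0], 0], [1, [0.36, 0, 0], 0], [1, [0.43, 0, 0], 0], [1, [0.46, 0, 0], 0], [1, [0.46, 0, 0], 0]]}}

```text
t: 3.3
position: [0.5574, -0.0681, 0.132]
tcp_rot: [-0.381, -0.594, -0.384, 0.596]
wrist_force: [0.6, -0.7, -0.3]
width: -0.003
```

```bash
cat >> h.py <<'E'
# wing angle phi in world deg; pose of TCP with face offset off, radius r; yaw_y = phi-180
def pose(phi,off,r):
    a=np.radians(phi); u=np.array([np.cos(a),np.sin(a)]); n=np.array([-u[1],u[0]])
    return C0+r*u+off*n, phi-180
def plan(seq,z=None,cmd=None):
    s=state(); R=Rm(s["tcp_rot"]); p0=s["position"]; y0=np.degrees(np.arctan2(R[1,1],R[0,1]))
    print(s["t"],p0,round(y0,2),"F",s["wrist_force"])
    for phi,off,r in seq:
        xy,yaw=pose(phi,off,r); d=np.array([xy[0]-p0[0],xy[1]-p0[1],(z if z else p0[2])-p0[2]])
        t=R.T@d/.3; dy=-((yaw-y0+180)%360-180)/45
        print("phi",round(phi,1),np.round(t,3).tolist(),round(dy,3), "shelf",np.round(w2shelf(xy)*1000,1))
E
python3 - <<'E'
from h import *
plan([(156.4,.018,.0295),(156.4,.0155,.0295),(156.4,.014,.0295)]+[(156.4-4*i,.014,.0295) for i in range(1,12)])
p=capture("side");cv2.imwrite("pics/s1.png",p["color"][120:290,240:480].repeat(3,0).repeat(3,1))
E
```

```text
3.3 [ 0.55736762 -0.06807239  0.13202853] -24.5 F [ 0.63160643 -0.71722321 -0.30918348]
phi 156.4 [-0.0, 0.005, -0.011] -0.02 shelf [-32.8 -10.7]
phi 156.4 [-0.0, 0.004, -0.019] -0.02 shelf [-32.3  -8.3]
phi 156.4 [-0.0, 0.004, -0.024] -0.02 shelf [-31.9  -6.8]
phi 152.4 [-0.0, 0.001, -0.031] 0.069 shelf [-32.3  -4.6]
phi 148.4 [-0.0, -0.001, -0.038] 0.158 shelf [-32.6  -2.3]
phi 144.4 [-0.0, -0.004, -0.046] 0.247 shelf [-32.7  -0.1]
phi 140.4 [-0.0, -0.005, -0.053] 0.335 shelf [-32.6   2.2]
phi 136.4 [-0.0, -0.006, -0.06] 0.424 shelf [-32.3   4.5]
phi 132.4 [-0.0, -0.007, -0.068] 0.513 shelf [-32.    6.7]
phi 128.4 [-0.0, -0.007, -0.076] 0.602 shelf [-31.4   8.9]
phi 124.4 [-0.0, -0.006, -0.083] 0.691 shelf [-30.7  11.1]
phi 120.4 [-0.0, -0.005, -0.091] 0.78 shelf [-29.9  13.2]
phi 116.4 [-0.0, -0.004, -0.098] 0.869 shelf [-28.9  15.3]
phi 112.4 [-0.0, -0.002, -0.105] 0.958 shelf [-27.7  17.3]
```

View pics/s1.png

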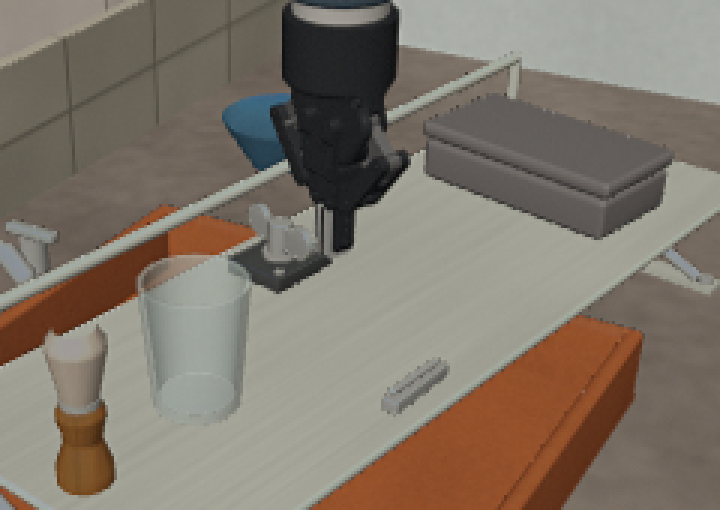

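Request:
{"name": "jog_arm", "arguments": {"series": [[1, [0, 0.004, -0.012], 0], [1, [0, 0.004, -0.02], 0], [1, [0, 0.004, -0.025], 0], [1, [0, 0, -0.03], 0.07], [1, [0, 0, -0.038], 0.16], [1, [0, -0.004, -0.046], 0.25], [1, [0, -0.005, -0.053], 0.335], [1, [0, -0.006, -0.06], 0.425], [1, [0, -0.007, -0.068], 0.515], [1, [0, -0.007, -0.076], 0.6], [1, [0, -0.006, -0.083], 0.69], [1, [0, -0.005, -0.09], 0.78], [1, [0, -0.004, -0.098], 0.87], [1, [0, -0.002, -0.105], 0.96], [1, [0, -0.002, -0.105], 0.96]]}}

```text
t: 4.6
position: [0.5726, -0.0383, 0.1355]
tcp_rot: [0.137, 0.694, 0.136, -0.693]
wrist_force: [0.2, 0.1, 0.4]
width: 0.001
```

```bash
cat >> h.py <<'E'
def wing(name="wrist",fn=None,rad=.042):
    s=state(); p=capture(name); R=Rm(s["tcp_rot"]); 
    if fn: cv2.imwrite(fn,p["color"])
    zm=p["z_map"]; K=p["mtx"]; v,u=np.mgrid[0:480,0:640]
    pc=np.stack([(u-K[0,2])/K[0,0]*zm,(v-K[1,2])/K[1,1]*zm,zm],-1)
    if name=="wrist":
        T=pc@p["hand_eye"][:3,:3].T+p["hand_eye"][:3,3]; W=T@R.T+s["position"]
        fing=(abs(T[...,1])<.06)&(T[...,2]>-.0125)&(T[...,2]<.02)&(T[...,0]<.02)
    else: W=(pc-p["t"])@p["R"]; fing=np.zeros(zm.shape,bool)
    m=(np.hypot(W[...,0]-C0[0],W[...,1]-C0[1])<rad)&(W[...,2]>.120)&(W[...,2]<.149)&(zm>0)&~fing
    P=W[m][:,:2]; d=P-C0; rr=np.hypot(*d.T); d=d[rr>.014]
    a=np.arctan2(d[:,1],d[:,0]); a2=np.degrees(np.angle(np.exp(2j*a).mean()))/2
    print(name,"n",len(d),"wing world deg mod180",round(a2%180,1), "spread",round(abs(np.exp(2j*a).mean()),2))
E
python3 - <<'E'
from h import *
wing(fn="pics/wr2.png")
plan([(112.4-4*i,.014,.0295) for i in range(0,12)])
E
```

```text
wrist n 2972 wing world deg mod180 111.4 spread 0.93
4.65 [ 0.57248532 -0.03823438  0.13528368] -67.48 F [-0.23428841  0.24582632  0.14181574]
phi 112.4 [-0.0, -0.001, 0.009] 0.003 shelf [-27.7  17.3]
phi 108.4 [-0.0, -0.004, 0.002] 0.092 shelf [-26.5  19.1]
phi 104.4 [0.0, -0.006, -0.005] 0.18 shelf [-25.1  20.9]
phi 100.4 [0.0, -0.008, -0.013] 0.269 shelf [-23.5  22.6]
phi 96.4 [0.0, -0.01, -0.02] 0.358 shelf [-21.9  24.2]
phi 92.4 [0.0, -0.011, -0.028] 0.447 shelf [-20.2  25.7]
phi 88.4 [0.0, -0.011, -0.035] 0.536 shelf [-18.3  27. ]
phi 84.4 [0.0, -0.011, -0.043] 0.625 shelf [-16.4  28.2]
phi 80.4 [0.0, -0.01, -0.051] 0.714 shelf [-14.4  29.3]
phi 76.4 [0.0, -0.009, -0.058] 0.803 shelf [-12.3  30.3]
phi 72.4 [0.0, -0.007, -0.065] 0.892 shelf [-10.1  31. ]
phi 68.4 [0.0, -0.005, -0.073] 0.98 shelf [-8.  31.7]
```

View pics/wr2.png

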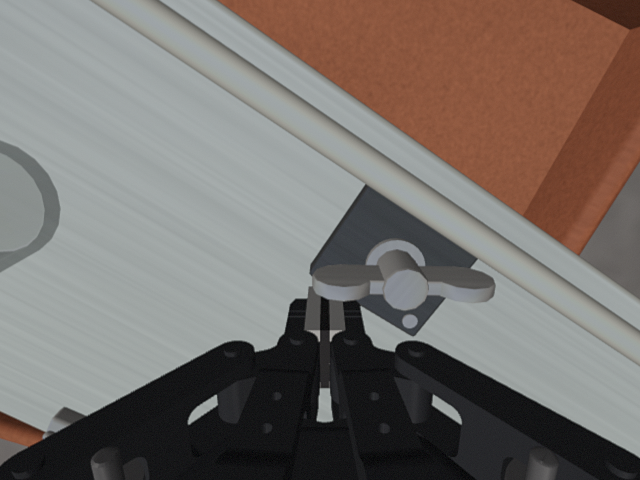

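Request:
{"name": "jog_arm", "arguments": {"series": [[1, [0, -0.004, 0.002], 0.09], [1, [0, -0.006, -0.005], 0.18], [1, [0, -0.008, -0.013], 0.27], [1, [0, -0.01, -0.02], 0.36], [1, [0, -0.011, -0.028], 0.445], [1, [0, -0.011, -0.035], 0.535], [1, [0, -0.011, -0.043], 0.625], [1, [0, -0.01, -0.05], 0.715], [1, [0, -0.009, -0.058], 0.8], [1, [0, -0.007, -0.065], 0.89], [1, [0, -0.005, -0.073], 0.98], [1, [0, -0.005, -0.073], 0.98]]}}

```text
t: 5.65
position: [0.5918, -0.0283, 0.1347]
tcp_rot: [-0.133, 0.695, -0.133, -0.694]
wrist_force: [0.1, 1.8, 0.4]
width: -0.001
```

Run:
```python
from h import *
wing(fn="pics/wr3.png")
plan([(68.4-4*i,.014,.0295) for i in range(0,5)],z=.134)
```

```text
wrist n 3583 wing world deg mod180 73.5 spread 0.91
5.7 [ 0.59172582 -0.02848504  0.13465133] -111.49 F [ 0.23313131 -0.07266826  0.21274894]
phi 68.4 [0.002, -0.001, -0.001] 0.003 shelf [-8.  31.7]
phi 64.4 [0.002, -0.004, -0.008] 0.091 shelf [-5.7 32.1]
phi 60.4 [0.002, -0.006, -0.015] 0.18 shelf [-3.5 32.5]
phi 56.4 [0.002, -0.008, -0.022] 0.269 shelf [-1.2 32.6]
phi 52.4 [0.002, -0.01, -0.03] 0.358 shelf [ 1.1 32.6]
```

Request:
{"name": "jog_arm", "arguments": {"series": [[1, [0, -0.004, -0.008], 0.09], [1, [0, -0.006, -0.015], 0.18], [1, [0, -0.008, -0.022], 0.27], [1, [0, -0.01, -0.03], 0.36], [1, [0, -0.011, -0.034], 0.4], [1, [0, -0.011, -0.034], 0.4]]}}

```text
t: 6.2
position: [0.6023, -0.0293, 0.1345]
tcp_rot: [-0.239, 0.666, -0.239, -0.665]
wrist_force: [-0.9, 0.6, 0.6]
width: -0.002
```

Run:
```python
from h import *
wing(fn="pics/wr4.png")
plan([(50,.014,.0295),(54,.020,.0295)],z=.134)
```

```text
wrist n 3494 wing world deg mod180 54.8 spread 0.91
6.25 [ 0.60228273 -0.02942448  0.13451176] -129.48 F [-0.88122027 -0.08446323  0.18801741]
phi 50 [0.002, -0.0, -0.0] 0.012 shelf [ 2.4 32.6]
phi 54 [0.002, 0.004, 0.026] -0.077 shelf [-5.2 35.3]
```

View pics/wr4.png

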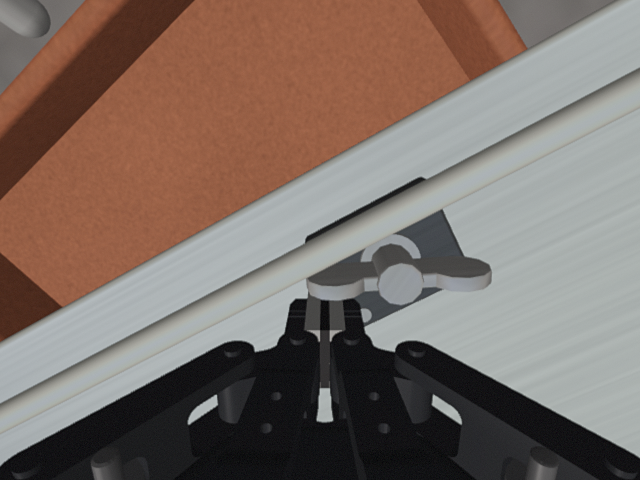

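Request:
{"name": "jog_arm", "arguments": {"series": [[1, [0, 0, 0.03], 0], [1, [0, 0, 0.06], 0], [1, [-0.1, 0, 0.06], 0], [1, [-0.2, 0, 0.06], 0], [1, [-0.3, 0, 0.06], 0], [1, [-0.3, 0, 0.06], -0.15], [1, [-0.3, 0, 0.06], -0.3], [1, [-0.3, 0, 0.06], -0.45], [1, [-0.3, 0, 0.06], -0.6], [1, [-0.3, 0, 0.06], -0.75], [1, [-0.3, 0, 0.06], -0.9], [1, [-0.3, 0, 0.06], -1], [1, [-0.3, 0, 0.06], -1]]}}

```text
t: 7.33
position: [0.5875, -0.0173, 0.2242]
tcp_rot: [-0.034, -0.706, -0.034, 0.706]
wrist_force: [-0.6, 0.6, -0.4]
width: -0.001
```

Request:
{"name": "jog_arm", "arguments": {"series": [[1, [0, 0, 0], -0.15], [1, [0, 0, 0], -0.3], [1, [0, 0, 0], -0.45], [1, [0, 0, 0], -0.6], [1, [0, 0, 0], -0.75], [1, [0, 0, 0], -0.9], [1, [0, 0, 0], -1]]}}

```text
t: 7.92
position: [0.5877, -0.0175, 0.2242]
tcp_rot: [-0.302, -0.639, -0.302, 0.639]
wrist_force: [0.2, -0.7, 0.3]
width: -0.003
```

Request:
{"name": "jog_arm", "arguments": {"series": [[1, [0, 0, 0], -0.15], [1, [0, 0, 0], -0.3], [1, [0, 0, 0], -0.45], [1, [0, 0, 0], -0.6], [1, [0, 0, 0], -0.75], [1, [0, 0, 0], -0.9], [1, [0, 0, 0], -1], [1, [0, 0, 0], -1]]}}

```text
t: 8.58
position: [0.5878, -0.0175, 0.2243]
tcp_rot: [0.523, 0.476, 0.523, -0.476]
wrist_force: [-0.5, -0.5, -0.6]
width: 0.001
```

Run:
```python
from h import *
wing(fn="pics/wr5.png")
wing("top",fn="pics/top2.png")
plan([(232,.020,.0295),(234,.020,.0295),(232,.018,.0295)],z=.215)
print(state()["qpos"])
```

```text
wrist n 583 wing world deg mod180 53.0 spread 0.99
top n 89 wing world deg mod180 57.8 spread 0.98
8.6833 [ 0.58795282 -0.01762417  0.224285  ] 5.11 F [-0.68781148  0.81772832 -0.26239853]
phi 232 [0.031, -0.011, 0.263] -1.042 shelf [  4.  -35.4]
phi 234 [0.031, -0.007, 0.264] -1.086 shelf [  5.2 -35.3]
phi 232 [0.031, -0.016, 0.259] -1.042 shelf [  2.2 -34.5]
[-0.23160459  0.22596962  1.59094073  0.00001622  1.324829   -0.32078934]
```

View pics/wr5.png

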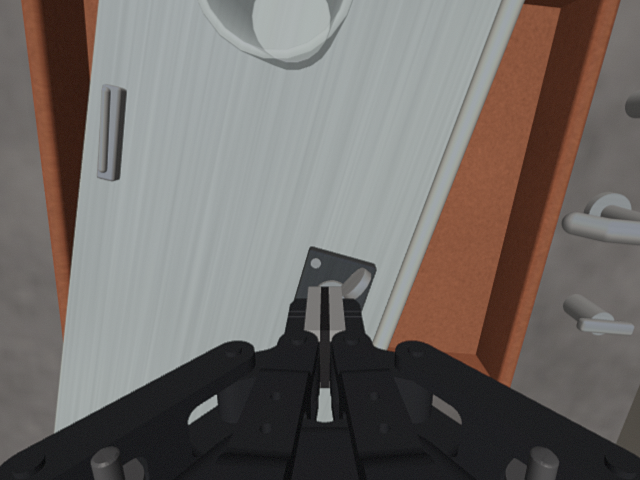

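Request:
{"name": "jog_arm", "arguments": {"series": [[1, [0, 0, 0.06], -0.15], [1, [0, 0, 0.12], -0.3], [1, [0, -0.008, 0.18], -0.45], [1, [0, -0.017, 0.24], -0.6], [1, [0, -0.017, 0.267], -0.75], [1, [0, -0.017, 0.267], -0.9], [1, [0, -0.017, 0.267], -1], [1, [0, -0.017, 0.267], -1]]}}

```text
t: 9.35
position: [0.5905, -0.0983, 0.2242]
tcp_rot: [0.665, 0.24, 0.665, -0.24]
wrist_force: [-0.3, -0.1, -0.4]
width: -0.001
```

Run:
```python
from h import *
wing(fn="pics/wr6.png")
plan([(233,.019,.032)],z=.134)
print(w2shelf(state()["position"]),state()["qpos"])
```

```text
wrist n 1136 wing world deg mod180 54.4 spread 0.98
9.4 [ 0.59049773 -0.09814107  0.22422859] 50.07 F [-0.0899305   0.61956909  0.05041658]
phi 233 [0.301, -0.0, -0.001] -0.065 shelf [  2.6 -37.1]
[ 0.00301129 -0.03720347] [-0.36279336  0.2485571   1.56361091  0.00002365  1.32960859 -1.23673816]
```

View pics/wr6.png

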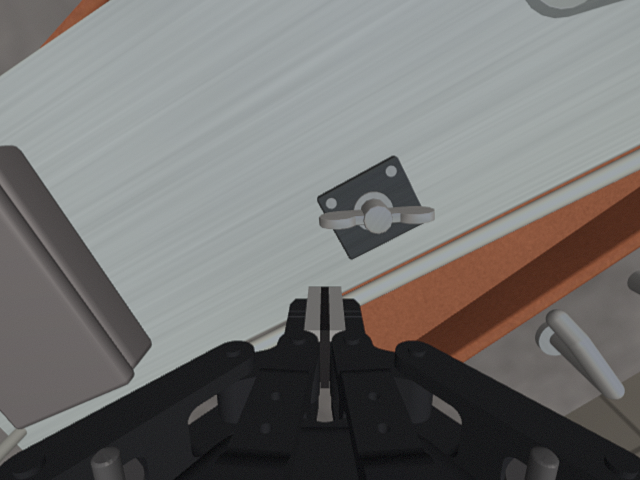

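Request:
{"name": "jog_arm", "arguments": {"series": [[1, [0.1, 0, 0], 0], [1, [0.18, 0, 0], 0], [1, [0.23, 0, 0], 0], [1, [0.26, 0, 0], 0], [1, [0.285, 0, 0], 0], [1, [0.285, 0, 0], 0]]}}

```text
t: 9.9
position: [0.5901, -0.0978, 0.1376]
tcp_rot: [0.664, 0.241, 0.666, -0.241]
wrist_force: [-0.1, -1.2, -0.6]
width: 0.003
```

Run:
```python
from h import *
wing(fn="pics/wr7.png")
plan([(232,.016,.031),(232,.014,.030)]+[(232-4*i,.014,.030) for i in range(1,12)])
```

```text
wrist n 3386 wing world deg mod180 54.3 spread 0.98
9.95 [ 0.59066272 -0.09801672  0.13871008] 50.24 F [ 0.17950388 -0.05821903 -0.22768396]
phi 232 [0.0, 0.001, -0.013] -0.039 shelf [ -0.2 -34.9]
phi 232 [0.0, 0.004, -0.02] -0.039 shelf [ -1.5 -33.1]
phi 228 [0.0, 0.001, -0.027] 0.05 shelf [ -3.8 -32.9]
phi 224 [0.0, -0.002, -0.034] 0.139 shelf [ -6.1 -32.5]
phi 220 [0.0, -0.004, -0.042] 0.228 shelf [ -8.4 -32. ]
phi 216 [0.0, -0.006, -0.049] 0.317 shelf [-10.6 -31.4]
phi 212 [0.0, -0.007, -0.057] 0.405 shelf [-12.8 -30.5]
phi 208 [0.0, -0.008, -0.065] 0.494 shelf [-14.9 -29.6]
phi 204 [0.0, -0.008, -0.072] 0.583 shelf [-16.9 -28.5]
phi 200 [0.0, -0.007, -0.08] 0.672 shelf [-18.8 -27.2]
phi 196 [0.0, -0.007, -0.088] 0.761 shelf [-20.7 -25.9]
phi 192 [0.0, -0.005, -0.095] 0.85 shelf [-22.4 -24.3]
phi 188 [0.0, -0.003, -0.103] 0.939 shelf [-24.1 -22.7]
```

View pics/wr7.png

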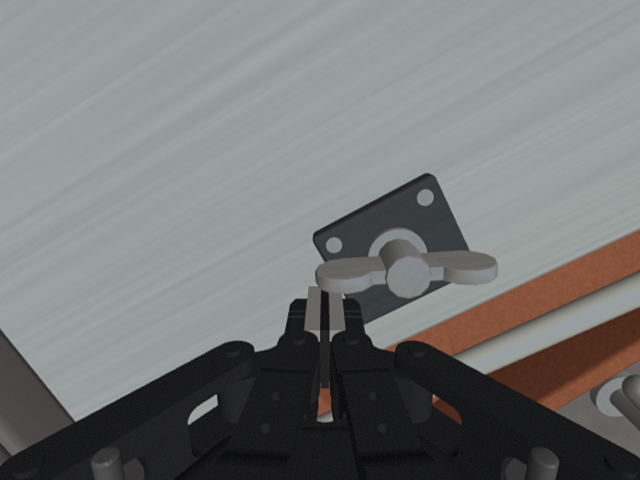

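Finger (cols 305–345, row 290) stands behind the wing A (centre about 350,272), no contact force. Stroke two.

Request:
{"name": "jog_arm", "arguments": {"series": [[1, [0, 0.001, -0.013], 0], [1, [0, 0.004, -0.02], 0], [1, [0, 0.001, -0.027], 0.05], [1, [0, -0.002, -0.034], 0.14], [1, [0, -0.004, -0.042], 0.23], [1, [0, -0.006, -0.05], 0.315], [1, [0, -0.007, -0.057], 0.405], [1, [0, -0.008, -0.065], 0.495], [1, [0, -0.008, -0.072], 0.58], [1, [0, -0.007, -0.08], 0.67], [1, [0, -0.007, -0.088], 0.76], [1, [0, -0.005, -0.095], 0.85], [1, [0, -0.003, -0.103], 0.94], [1, [0, -0.003, -0.103], 0.94]]}}

```text
t: 11.12
position: [0.567, -0.0791, 0.1402]
tcp_rot: [0.534, 0.465, 0.532, -0.464]
wrist_force: [0.4, -0.8, 0.5]
width: 0.001
```

Run:
```python
from h import *
wing(fn="pics/wr8.png")
plan([(188-4*i,.014,.030) for i in range(0,12)])
```

```text
wrist n 2639 wing world deg mod180 6.1 spread 0.99
11.1667 [ 0.56686774 -0.07908169  0.13998886] 8.09 F [ 0.30468951 -0.75738078 -0.37951557]
phi 188 [-0.0, -0.001, -0.0] 0.002 shelf [-24.1 -22.7]
phi 184 [-0.0, -0.004, -0.007] 0.091 shelf [-25.6 -21. ]
phi 180 [-0.0, -0.007, -0.015] 0.18 shelf [-27.  -19.1]
phi 176 [-0.0, -0.009, -0.022] 0.269 shelf [-28.3 -17.2]
phi 172 [-0.0, -0.01, -0.03] 0.358 shelf [-29.4 -15.2]
phi 168 [-0.0, -0.011, -0.037] 0.446 shelf [-30.4 -13.1]
phi 164 [-0.0, -0.012, -0.045] 0.535 shelf [-31.2 -11. ]
phi 160 [-0.0, -0.012, -0.053] 0.624 shelf [-31.9  -8.8]
phi 156 [-0.0, -0.011, -0.06] 0.713 shelf [-32.5  -6.5]
phi 152 [-0.0, -0.01, -0.068] 0.802 shelf [-32.8  -4.2]
phi 148 [-0.0, -0.008, -0.076] 0.891 shelf [-33.   -1.9]
phi 144 [-0.0, -0.006, -0.083] 0.98 shelf [-33.1   0.4]
```

Request:
{"name": "jog_arm", "arguments": {"series": [[1, [0.005, -0.004, -0.007], 0.09], [1, [0.01, -0.007, -0.015], 0.18], [1, [0.01, -0.009, -0.022], 0.27], [1, [0.01, -0.01, -0.03], 0.36], [1, [0.01, -0.011, -0.037], 0.445], [1, [0.01, -0.012, -0.045], 0.535], [1, [0.01, -0.012, -0.053], 0.625], [1, [0.01, -0.011, -0.06], 0.715], [1, [0.01, -0.01, -0.068], 0.8], [1, [0.01, -0.008, -0.076], 0.89], [1, [0.01, -0.006, -0.083], 0.98], [1, [0.01, -0.006, -0.083], 0.98]]}}

```text
t: 12.17
position: [0.5613, -0.0545, 0.1363]
tcp_rot: [0.321, 0.63, 0.32, -0.63]
wrist_force: [-0.3, -0.6, 0.8]
width: 0.003
```

Run:
```python
from h import *
wing(fn="pics/wr9.png")
plan([(144-4*i,.014,.030) for i in range(0,12)])
```

```text
wrist n 3222 wing world deg mod180 145.6 spread 0.97
12.2167 [ 0.56122429 -0.05457721  0.13618329] -35.9 F [-0.05256339 -0.87462149  0.5571812 ]
phi 144 [0.0, 0.002, -0.001] 0.002 shelf [-33.1   0.4]
phi 140 [0.0, -0.001, -0.008] 0.091 shelf [-33.    2.7]
phi 136 [0.0, -0.004, -0.015] 0.18 shelf [-32.7   5. ]
phi 132 [0.0, -0.006, -0.022] 0.269 shelf [-32.3   7.3]
phi 128 [0.0, -0.007, -0.03] 0.358 shelf [-31.7   9.5]
phi 124 [0.0, -0.008, -0.038] 0.447 shelf [-31.   11.7]
phi 120 [0.0, -0.009, -0.045] 0.536 shelf [-30.1  13.8]
phi 116 [0.0, -0.009, -0.053] 0.624 shelf [-29.   15.9]
phi 112 [0.0, -0.008, -0.061] 0.713 shelf [-27.9  17.9]
phi 108 [0.0, -0.007, -0.068] 0.802 shelf [-26.6  19.8]
phi 104 [0.0, -0.005, -0.076] 0.891 shelf [-25.1  21.6]
phi 100 [0.0, -0.003, -0.083] 0.98 shelf [-23.5  23.3]
```

Request:
{"name": "jog_arm", "arguments": {"series": [[1, [0, -0.001, -0.008], 0.09], [1, [0, -0.004, -0.015], 0.18], [1, [0, -0.006, -0.022], 0.27], [1, [0, -0.007, -0.03], 0.36], [1, [0, -0.008, -0.038], 0.445], [1, [0, -0.009, -0.045], 0.535], [1, [0, -0.009, -0.053], 0.625], [1, [0, -0.008, -0.061], 0.715], [1, [0, -0.007, -0.068], 0.8], [1, [0, -0.005, -0.076], 0.89], [1, [0, -0.003, -0.083], 0.98], [1, [0, -0.003, -0.083], 0.98]]}}

```text
t: 13.22
position: [0.5749, -0.0337, 0.1358]
tcp_rot: [-0.061, -0.704, -0.061, 0.705]
wrist_force: [0.9, 0.3, -0.4]
width: 0.002
```

Run:
```python
from h import *
wing(fn="pics/wr10.png")
plan([(100-2*i,.014,.030) for i in range(0,14)])
```

```text
wrist n 3456 wing world deg mod180 104.9 spread 0.93
13.2667 [ 0.57491724 -0.03389691  0.13575768] -79.94 F [-1.18211444  0.3998215  -0.30782341]
phi 100 [-0.0, 0.0, -0.001] 0.001 shelf [-23.5  23.3]
phi 98 [-0.0, -0.001, -0.004] 0.046 shelf [-22.7  24.1]
phi 96 [-0.0, -0.003, -0.008] 0.09 shelf [-21.9  24.9]
phi 94 [-0.0, -0.004, -0.012] 0.135 shelf [-21.   25.6]
phi 92 [-0.0, -0.005, -0.015] 0.179 shelf [-20.1  26.3]
phi 90 [-0.0, -0.006, -0.019] 0.223 shelf [-19.1  27. ]
phi 88 [-0.0, -0.007, -0.023] 0.268 shelf [-18.2  27.7]
phi 86 [-0.0, -0.008, -0.027] 0.312 shelf [-17.2  28.3]
phi 84 [-0.0, -0.009, -0.03] 0.357 shelf [-16.2  28.9]
phi 82 [-0.0, -0.009, -0.034] 0.401 shelf [-15.2  29.4]
phi 80 [-0.0, -0.01, -0.038] 0.446 shelf [-14.2  29.9]
phi 78 [-0.0, -0.01, -0.042] 0.49 shelf [-13.1  30.4]
phi 76 [-0.0, -0.01, -0.046] 0.535 shelf [-12.   30.8]
phi 74 [-0.0, -0.01, -0.05] 0.579 shelf [-11.   31.2]
```

View pics/wr10.png

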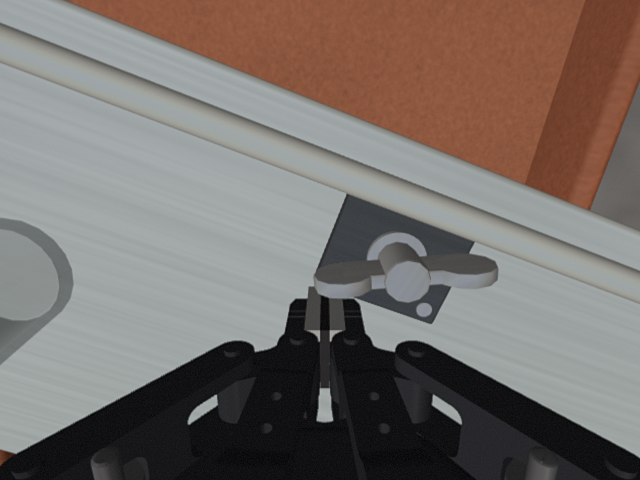

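Request:
{"name": "jog_arm", "arguments": {"series": [[1, [0, -0.001, -0.004], 0.045], [1, [0, -0.003, -0.008], 0.09], [1, [0, -0.004, -0.012], 0.135], [1, [0, -0.005, -0.015], 0.18], [1, [0, -0.006, -0.019], 0.225], [1, [0, -0.007, -0.023], 0.27], [1, [0, -0.008, -0.027], 0.31], [1, [0, -0.009, -0.03], 0.355], [1, [0, -0.009, -0.03], 0.355]]}}

```text
t: 14.02
position: [0.5832, -0.0297, 0.1357]
tcp_rot: [0.037, -0.706, 0.037, 0.706]
wrist_force: [-0.6, 0.8, -0.2]
width: -0.0
```

Run:
```python
from h import *
wing(fn="pics/wr11.png")
plan([(84-i,.014,.030) for i in range(0,10)])
```

```text
wrist n 3492 wing world deg mod180 89.2 spread 0.92
14.0667 [ 0.58324784 -0.02979556  0.13575914] -95.94 F [-0.52154092  1.13251907 -0.56088378]
phi 84 [-0.0, -0.0, -0.001] 0.001 shelf [-16.2  28.9]
phi 83 [-0.0, -0.001, -0.002] 0.024 shelf [-15.7  29.1]
phi 82 [-0.0, -0.002, -0.004] 0.046 shelf [-15.2  29.4]
phi 81 [-0.0, -0.003, -0.006] 0.068 shelf [-14.7  29.7]
phi 80 [-0.0, -0.003, -0.008] 0.09 shelf [-14.2  29.9]
phi 79 [-0.0, -0.004, -0.009] 0.112 shelf [-13.6  30.2]
phi 78 [-0.0, -0.005, -0.011] 0.135 shelf [-13.1  30.4]
phi 77 [-0.0, -0.005, -0.013] 0.157 shelf [-12.6  30.6]
phi 76 [-0.0, -0.006, -0.015] 0.179 shelf [-12.   30.8]
phi 75 [-0.0, -0.006, -0.017] 0.201 shelf [-11.5  31. ]
```

View pics/wr11.png

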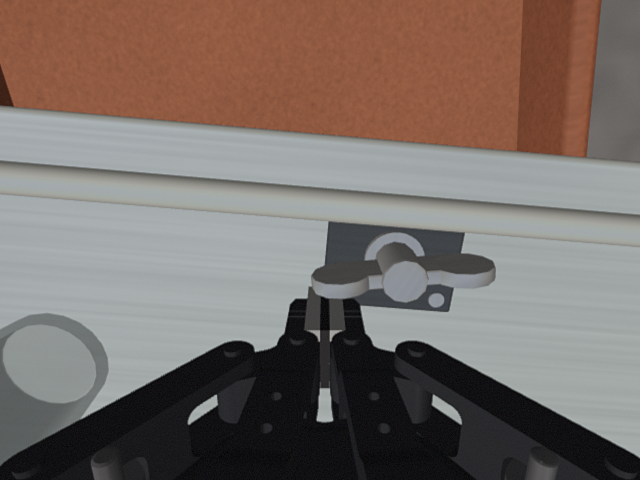

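Request:
{"name": "jog_arm", "arguments": {"series": [[1, [0, -0.001, -0.002], 0.022], [1, [0, -0.002, -0.004], 0.045], [1, [0, -0.003, -0.006], 0.068], [1, [0, -0.003, -0.008], 0.09], [1, [0, -0.003, -0.008], 0.09], [1, [0, -0.003, -0.008], 0.09]]}}

```text
t: 14.57
position: [0.586, -0.0292, 0.1358]
tcp_rot: [-0.063, 0.704, -0.063, -0.704]
wrist_force: [-0.1, 0.4, -0.4]
width: -0.0
```

Request:
{"name": "jog_arm", "arguments": {"series": [[1, [0, 0, -0.002], 0], [1, [0, 0, -0.003], 0], [1, [0, 0, -0.003], 0]]}}

```text
t: 14.82
position: [0.5868, -0.0294, 0.1358]
tcp_rot: [-0.063, 0.704, -0.063, -0.704]
wrist_force: [-1.3, 0.8, -0.3]
width: -0.004
```

Run:
```python
from h import *
wing(fn="pics/wr12.png")
plan([(80-i,.014,.030) for i in range(0,4)])
F=[]
for i in range(3): wing("top"); F.append(state()["wrist_force"])
print(np.mean(F,0))
```

```text
wrist n 3413 wing world deg mod180 82.7 spread 0.91
14.8667 [ 0.58684098 -0.02943168  0.13579984] -100.2 F [-0.37116585  1.07816295  0.21298727]
phi 80 [-0.0, -0.001, 0.004] -0.005 shelf [-14.2  29.9]
phi 79 [-0.0, -0.001, 0.002] 0.018 shelf [-13.6  30.2]
phi 78 [-0.0, -0.002, 0.001] 0.04 shelf [-13.1  30.4]
phi 77 [-0.0, -0.003, -0.001] 0.062 shelf [-12.6  30.6]
top n 4 wing world deg mod180 115.9 spread 1.0
top n 4 wing world deg mod180 115.9 spread 1.0
top n 4 wing world deg mod180 115.9 spread 1.0
[-0.73490975  0.53766089 -0.28424883]
```

Request:
{"name": "jog_arm", "arguments": {"series": [[1, [0, 0, -0.002], 0], [1, [0, 0, -0.004], 0.02], [1, [0, 0, -0.004], 0.02]]}}

```text
t: 15.27
position: [0.5881, -0.0296, 0.1358]
tcp_rot: [-0.069, 0.704, -0.069, -0.704]
wrist_force: [-0.3, 0.2, -0.4]
width: -0.002
```

Request:
{"name": "jog_arm", "arguments": {"series": [[1, [0, 0, -0.002], 0], [1, [0, 0, -0.003], 0], [1, [0, 0, -0.003], 0]]}}

```text
t: 15.52
position: [0.5888, -0.0298, 0.1358]
tcp_rot: [0.068, -0.704, 0.068, 0.704]
wrist_force: [-0.8, 1.2, 0.9]
width: -0.004
```

Run:
```python
from h import *
F=[]
wing(fn="pics/wr13.png")
for i in range(3): capture("wrist"); F.append(state()["wrist_force"])
s=state();print(np.mean(F,0),s["position"],w2shelf(s["position"]),s["tau"])
```

```text
wrist n 3209 wing world deg mod180 79.3 spread 0.9
[-1.66910175  1.16067677  0.51846246] [ 0.58880314 -0.02969271  0.1357945 ] [-0.01091812  0.02983399] [ -0.66221271 -48.37710142 -32.55975723  -0.21380276  -0.53587234   0.01248949]
```

View pics/wr13.png

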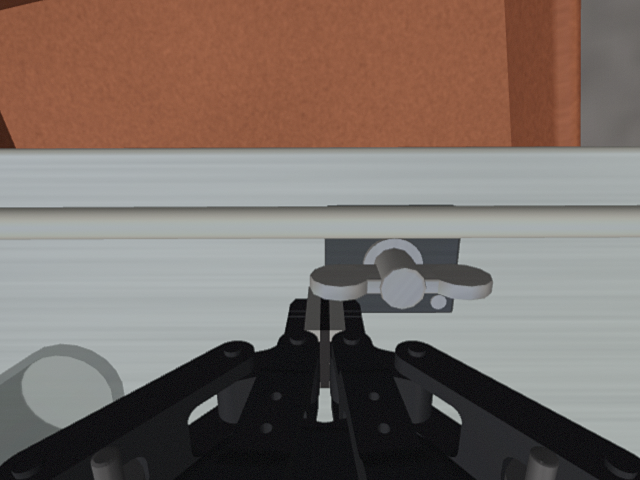

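Request:
{"name": "jog_arm", "arguments": {"series": [[1, [0, 0, -0.002], 0], [1, [0, 0, -0.003], 0], [1, [0, 0, -0.003], 0], [1, [0, 0, -0.003], 0]]}}

```text
t: 16.05
position: [0.5889, -0.0297, 0.1357]
tcp_rot: [0.068, -0.703, 0.068, 0.705]
wrist_force: [-5.2, 0.8, 3.0]
width: -0.003
```

Run:
```python
from h import *
F=[]
wing(fn="pics/wr14.png")
for i in range(3): capture("wrist"); F.append(state()["wrist_force"])
s=state();print(np.mean(F,0),s["position"],w2shelf(s["position"]),s["tau"])
```

```text
wrist n 3191 wing world deg mod180 79.3 spread 0.9
[-5.30878281  1.71638322  3.24801283] [ 0.58893039 -0.02972416  0.13573684] [-0.01078729  0.02982585] [ -0.88688795 -47.50291586 -33.59634519  -0.10478278  -1.69345915   0.0044001 ]
```

Request:
{"name": "jog_arm", "arguments": {"series": [[1, [0, 0, 0.02], 0], [1, [0, 0, 0.06], 0], [1, [0, 0, 0.1], 0], [1, [-0.1, 0, 0.12], 0], [1, [-0.2, 0, 0.14], 0], [1, [-0.3, 0, 0.16], 0], [1, [-0.4, 0, 0.2], 0], [1, [-0.5, 0, 0.3], 0], [1, [-0.5, 0, 0.4], 0], [1, [-0.5, 0, 0.4], 0]]}}

```text
t: 17.08
position: [0.4694, -0.006, 0.2878]
tcp_rot: [-0.068, 0.705, -0.068, -0.703]
wrist_force: [0.6, 1.3, -0.8]
width: 0.005
```

Run:
```python
from h import *
wing(fn="pics/wr15.png"); wing("top",fn="pics/top3.png",rad=.028)
s=state();print(s["t"],s["position"],s["wrist_force"])
for n in ("top","side"):
    p=capture(n); cv2.imwrite(f"pics/{n}end.png",p["color"])
    for k in ("case","tumbler","brush","clipper"):
        for d in place_of(p,k)[:1]: print(n,k,d["centre"],d["score"])
```

```text
wrist n 977 wing world deg mod180 79.2 spread 0.98
top n 0 wing world deg mod180 nan spread nan
17.1833 [ 0.47186958 -0.00684645  0.2864598 ] [ 0.42632016 -0.21210779 -0.02969194]
top tumbler [218.3, 303.3] 0.7
top brush [210.3, 243.8] 0.87
top clipper [285.8, 355.7] 0.69
side case [185.9, 417.1] 0.8
side tumbler [254.1, 303.8] 0.64
side brush [282.0, 271.6] 0.57
side clipper [251.4, 377.1] 0.44h.py:42: RuntimeWarning: Mean of empty slice.
  a=np.arctan2(d[:,1],d[:,0]); a2=np.degrees(np.angle(np.exp(2j*a).mean()))/2
  ret = ret.dtype.type(ret / rcount)
h.py:43: RuntimeWarning: Mean of empty slice.
  print(name,"n",len(d),"wing world deg mod180",round(a2%180,1), "spread",round(abs(np.exp(2j*a).mean()),2))
```

View pics/wr15.png

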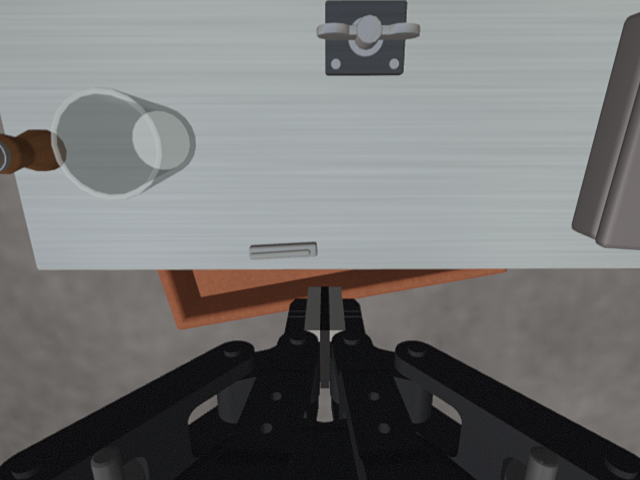

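View pics/sideend.png

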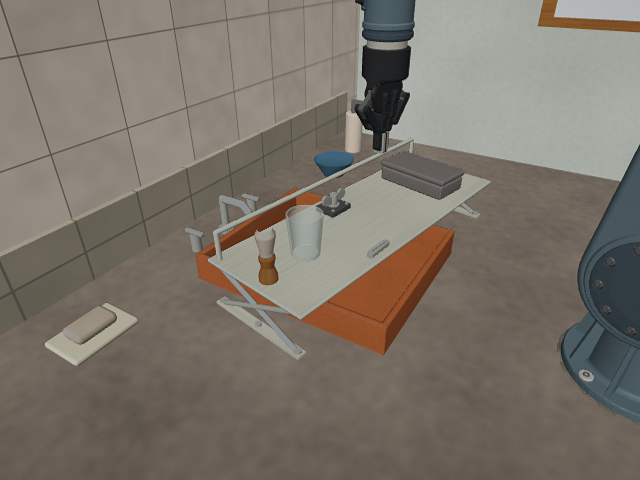

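```bash
python3 -c "
from h import *
s=state();print(s['t'],s['qd'].round(3),s['wrist_force']);print(sign_off())"
```

```text
17.6833 [ 0.003 -0.007  0.002 -0.001  0.    -0.   ] [-0.55481846 -0.35360488  0.18235682]
the job is handed in; nothing more can be done
None
```

The wing screw is fully home and the arm has moved clear. I handed the job in at about 17.7 s, well under the 48 s limit.

- **Turning:** I pushed the wings clockwise with closed fingertips in two strokes. The first took the near wing round to the rail side; the second brought the other wing to the stop. Total turn was about 257°, from roughly 1.80 rad to 6.28 rad.
- **At the stop:** A further commanded 0.9 mm moved the finger only about 0.1 mm. The push force rose from about 1–2 N to about 5 N, so I stopped there.
- **Screw position:** In the last wrist picture the wings lie along the lock plate's y axis, measured at 79.2° against 79.7° for the shelf. The wrist force is back to noise level.
- **Items on the shelf:** The case, tumbler, brush and clipper look the same in the side picture before and after. The networks' positions for them agree to within 4 pixels or so.

**Checks that fell short:**
- The final top-camera wing reading gave no points, so it neither confirms nor contradicts the result.
- The network did not find the case in the last top picture, but found it in place in the side one.
- In mid-stroke pictures the depth-based wing angle read up to about 5° behind the finger's angle.

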